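# Lock the mixing cup into the bench mixer

### The arm

A 7-joint arm with a two-finger parallel gripper is mounted at the origin on the work surface. World frame = base frame: x ahead of the robot, y to its left, z up, the work surface at z = 0. Lengths are in m, angles in degrees, forces in N, time in s.
With the tool pointing down it reaches from about 0.4 to 0.875 m from the base axis. Payload 6.5 kg.
Tool frame: the origin (TCP) lies between the finger pads; the fingertips stand 8 mm ahead of it and the grasp point (between the pads) lies 11 mm behind it (tip_reach is the distance from the TCP to the fingertips, in m); x points along the fingers, y is the direction in which the jaws open and shut, and the axes are right-handed (so a half turn about x gives the same grasp; the last joint's range is limited). The gripper opens to 88 mm and grips with 3 to 60 N. Pads are 18 mm wide; open, the fingers measure 123 mm over their backs; the gripper's body (75 mm by 187 mm) begins 45 mm behind the grasp point.
Start: joints at [70.462, 30.733, -0.252, 88.115, 0.149, 61.152, -4.079], TCP at [0.176, -0.626, 0.247] pointing down, gripper open.
Joint ranges: [-154.64, 154.64], [-21.42, 123.67], [-72.66, 72.17], [13.99, 137.28], [-74.86, 254.86], [10.95, 109.41], [-158.01, 158.01]. Speed limits (degrees/s): [136.94, 136.94, 180, 180, 180, 180, 180].

### API

Orientations are given as a 3x3 rotation matrix whose columns are the frame's x, y, z axes.
In Python, from plant import * gives the robot as it stands.
- The arm moves only by the shell command python3 -m inch 'ROWS' [FORCE]. ROWS is JSON, a list of rows, each a list of 5 numbers: the shift along the tool's x, y, z in m, then the turn about the tool's x in rad, then the finger opening in m, from 0 to 0.0881. In form: [[tx, ty, tz, yaw, grip], ...]. A call has 1 to 10 rows; each row shifts and turns the commanded pose from where the row before left it, along the tool's axes as they then stand; what a row does not reach is not made up. A row lasts 1/10 s, in which the tool goes at most 50 mm and 8.59 degrees, less where a joint would pass 70% of its speed; a pose out of reach is approached as far as the arm can. A call with a gripper value outside its range is refused whole. The fingers move at their own pace and stop on an object; FORCE is the grip in N (left out, the last holds). Time passes only in rows, so rows that do not move let the fingers close. It gives the time, the measured TCP pose, the force and the opening at its end, in the units of the state.
- observe(): the state, without advancing time (a new reading comes with each control period).
- camera(name): name is "scene" or "top" or "wrist"; returns a dict with "img" (480x640x3 uint8, blue, green, red), "depth" (480x640 float32, m along the optical axis (not along the pixel's ray), 0 where there is no reading), "fx", "fy", "cx", "cy" (pixels), "R" (3x3) and "t" (3): a world point X has camera coordinates R X + t. Camera axes: x right, y down, z forward; pixel columns grow to the right and rows downward; lengths in m; the calibration is good to about 2 mm. A picture is of the moment at which its call begins.
- hand_in(): hands the job in, once; it reports no verdict.
The state is a dict: "t": time; "joints": joint angles; "joint_vel": joint speeds; "joint_torque": joint torques, N m; "position": TCP position; "tool_rot": TCP orientation; "ft_force": force on the tool from outside, world axes, zero at the start; "torque": the same for the moment, N m; "grip_width": finger opening in m.
Only numpy, scipy, OpenCV 4.12 (cv2) and the standard library are available. Lean on these libraries where they do the work, as an engineer would, in place of code of your own. Each camera call takes 0.05 s, during which the arm holds its last target.

### The job

Fit the empty steel mixing cup to the bench mixer: take it by its handle, bring it under the mixer's collar with the handle below the red pointer and raise it until its lugs are through the gaps, then swing the handle anticlockwise (seen from above) until the lugs ride over the hump, drop into their notches and meet the stop. Feel for the stop and never force the cup against the mixer; let go so that the cup hangs locked and level, and leave everything else on the bench where it stands.

Things in the scene. Friction and masses are not known exactly. Their poses are not given: they have to be found in the camera images.
- cup: Steel mixing cup, 62 mm outside diameter, 84 mm high, 0.24 to 0.34 kg, upright on the bench at the start; origin at the centre of its underside, z up, x along its handle. Three lugs (round pins 8 mm thick, tips 40 mm from the axis, centres 72 mm above the underside) stand out at 0, 120 and 240 degrees about z; the first is straight above the handle.
- cup_handle (a point): Grip point: centre of the cup's black handle, 140 mm from the cup's axis and 50 mm above its underside; the cup's axes (x outwards along the handle). The handle is a level straight bar, 18 mm wide, 22 mm high, black from 63 to 183 mm from the axis.
- cup_rim (a point): Centre of the cup's mouth, on its axis, level with the rim (84 mm above the underside); the cup's axes. When locked it is 22.5 mm above mount.
- mixer: Bench mixer, fixed: pale motor head (92 mm diameter) over an aluminium bayonet collar (116 mm diameter, 34 mm high), held by a steel column 170 mm from the collar's axis. Origin on the bench below the collar's axis, z up; the column stands at 60 degrees from x. The foot, 14 mm high, reaches under the collar. Cup and mixer must not press on one another with over 150 N in all (some 25 N sideways at the handle).
- mount (a point): On the collar's vertical axis, level with its underside, 191 mm above the bench; the mixer's axes. Three ledges inside leave three 48-degree gaps for the lugs, with 2.5 mm play all round. With the rim 20 to 22 mm above this point the lugs stand just above the ledges, touching nothing, free to turn.
- paddle_tip (a point): Lower end of the mixer's 30 mm wide paddle on the collar's axis, 31 mm below mount. Bring the cup in below it, then raise it straight up round it.
- seal_face (a point): Underside of the sprung rubber seal inside the collar, at rest, 22 mm above mount. The rim bears on it from there up: 6 N at first, 1.5 N more per mm, 8 mm travel. The seal presses the cup down into the notches.
- mark_nominal (a point): Nominal place of the collar's red pointer (stripe down its side, tab on its top edge), 122 degrees anticlockwise (seen from above) from the mixer's x axis. It is over the gap to use. Clamped by hand, pointer, gaps, ramps, notches and stops all sit together up to 12 degrees to either side of nominal. The handle goes below the pointer, within 15 degrees, to enter.
- stop_nominal (a point): Nominal locked handle direction (186 degrees from the mixer's x axis), on the collar's side. From the pointer, turning anticlockwise, lugs meet ramps at about 20 degrees that lift the cup (rim to 26 mm over mount at 44; 2 to 6 N sideways at the handle; let it rise), leave the hump at 56, drop 3.5 mm into notches, meet a solid stop at 64. The collar sits up to 12 degrees off: feel for the stop.
- beaker: Glass beaker with dried grey paste, 72 mm wide, 95 mm high; origin at the centre of its underside, z up. A bystander: leave it where it stands.
- wash_bottle: Blue wash bottle with white spout, 72 mm wide, 235 mm high; origin at the centre of its underside, z up. A bystander: leave it where it stands.
- measuring_cylinder: Glass measuring cylinder, 200 mm high, on a 66 mm foot; origin at the centre of its underside, z up. A bystander: leave it where it stands.
- dish: Glass petri dish, 104 mm wide, 18 mm high; origin at the centre of its underside, z up. A bystander: leave it where it stands.
- spoon: Double-ended steel spoon lying flat, 200 mm long along its x axis, 9 mm high; origin at the centre of its underside, z up. A bystander: leave it where it stands.
- strip_box: Flat clear box of test strips, 80 x 50 x 14 mm; origin at the centre of its underside, z up. A bystander: leave it where it stands.
- flask: Conical glass flask with yellow contents, 84 mm wide, 132 mm high; origin at the centre of its underside, z up. A bystander: leave it where it stands.
There are look-alikes about, which are no part of the job. What is shaped like the cup but orange is not meant.

How it is judged (in metres and radians):
On the way:
1. the cup is up in the collar near the red pointer, its lugs through the gaps and not yet turned (z of cup_rim in the frame of mount above 0.017 m and horizontal distance between cup_rim and mount below 0.006 m and y of cup_handle in the frame of mount above 0.06 m), for 0.1 s.
At the end, for the whole second after the job is handed in: The cup hangs locked in the mixer, let go: rim 21 to 23.5 mm above the collar's underside, within 4 mm of the collar's axis, level within 0.06 rad, handle swung to the locked side (grip point 24 mm left to 52 mm right, seen from the robot, of the line from the collar along the mixer's -x) (z of cup_rim in the frame of mount between 0.021 and 0.0235 m and horizontal distance between cup_rim and mount below 0.004 m and y of cup_handle in the frame of mount between -0.052 and 0.024 m and angle between cup_rim's own z axis and vertical below 0.06 rad); the robot touches nothing.
It fails at once if the cup and the mixer press on one another with more than 150 N (contact force between cup and mixer above 150 N).
It fails at once if a bystander is pushed more than 25 mm or knocked over (distance of any of beaker, wash_bottle, measuring_cylinder, dish, spoon, strip_box, flask from where it was at the start of the episode above 0.025 m or angle between any of beaker, wash_bottle, measuring_cylinder, dish, spoon, strip_box, flask's own z axis and vertical above 0.5 rad).
It also fails if it takes over 72 s, if anything falls off the work surface, if the arm or the gripper's body presses on something with over 40 N, if the wrist force passes 120 N, or if a joint passes its speed limit or range.

## Working session

There is one attempt and no reset: what is moved stays moved. The work goes in short steps, Python scripts to look and compute and a shell command to move; the robot and the scene stay as the last step left them, time stands still between calls to the robot, and variables do not carry over. Pictures are saved under pics/ and viewed, and the job is handed in when it is done.

```bash
ls; mkdir -p pics; python3 - <<'E'
from plant import *
import cv2
for n in ["scene","top","wrist"]:
    c=camera(n); cv2.imwrite(f"pics/{n}0.png",c["img"]); print(n,c["fx"],c["R"],c["t"])
s=observe(); print(s)
E
```

```text
pics
scene 546.0836245615322 [[ 0.15094086  0.98845491 -0.01318158]
 [ 0.5505462  -0.09513057 -0.82936666]
 [-0.82104551  0.11792825 -0.55854919]] [ 0.02941042 -0.17087624  2.13633119]
top 488.5208354106757 [[-0.01564639 -0.99970907  0.01835652]
 [-0.99869999  0.01473458 -0.04879785]
 [ 0.04851318 -0.01909617 -0.99863998]] [-0.11655038  0.53007788  1.51376915]
wrist 347.7914022099135 [[ 0.27224204 -0.96222738 -0.0016554 ]
 [-0.91256053 -0.25873467  0.31668542]
 [-0.3051517  -0.08470443 -0.94852918]] [-0.6498209  -0.04389799  0.39031946]
{'t': 0.15, 'joints': array([70.46096439, 30.76636362, -0.25302511, 88.15547897,  0.15046459,
       61.15189529, -4.08081049]), 'joint_vel': array([-0.01176986, -0.10046747, -0.03629903, -0.2119368 , -0.0014499 ,
       -0.0433247 ,  0.00489421]), 'joint_torque': array([ 9.99719196e-04, -5.71332514e+01,  9.91423577e-01, -2.51829726e+01,
       -5.61604835e-02,  1.51344429e-02,  8.78577680e-05]), 'position': array([ 0.17624771, -0.62518945,  0.24606879]), 'tool_rot': array([[-4.71855543e-04,  2.71413355e-01, -9.62462762e-01],
       [ 1.19188020e-03, -9.62462033e-01, -2.71413734e-01],
       [-9.99999178e-01, -1.27520838e-03,  1.30650842e-04]]), 'ft_force': array([ 0.69325729, -0.73732395, -0.29020958]), 'torque': array([-0.02023306,  0.0043452 ,  0.00013282]), 'grip_width': 0.08773851815179577}
```

View pics/scene0.png

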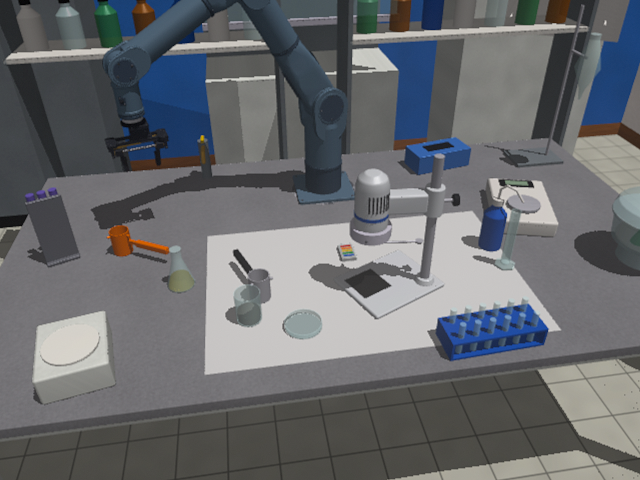

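View pics/top0.png

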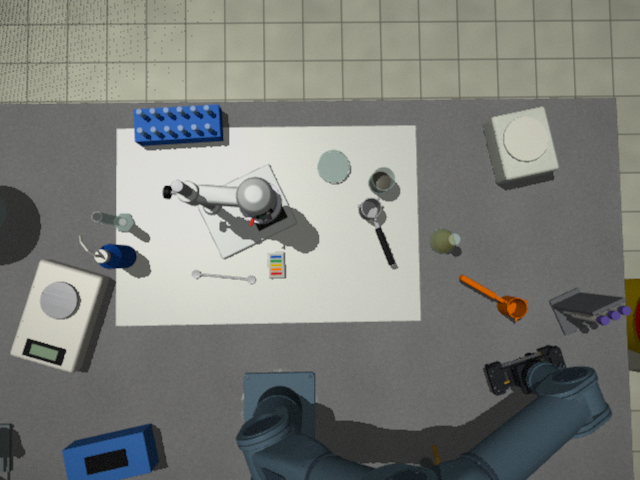

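View pics/wrist0.png

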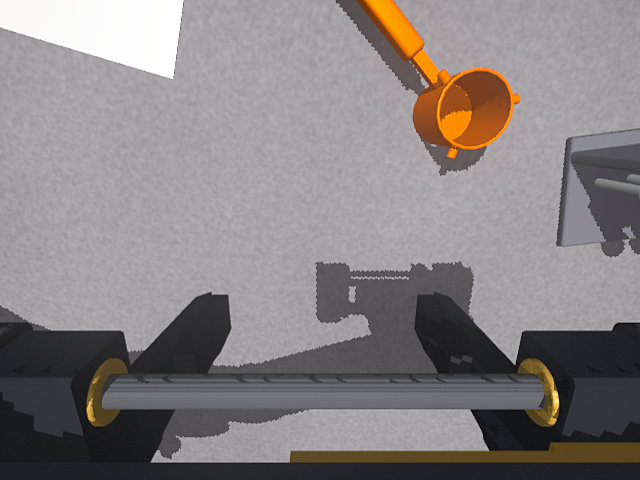

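```bash
cat > h.py <<'E'
from plant import *
import numpy as np, cv2
def cloud(c):
    d=c["depth"]; v,u=np.mgrid[0:480,0:640]
    P=np.stack([(u-c["cx"])/c["fx"]*d,(v-c["cy"])/c["fy"]*d,d],-1)
    W=(P-c["t"])@c["R"]; W[d==0]=np.nan
    return W
def proj(c,X):
    p=c["R"]@np.asarray(X,float)+c["t"]; return np.array([c["fx"]*p[0]/p[2]+c["cx"],c["fy"]*p[1]/p[2]+c["cy"]])
def crop(c,u0,v0,u1,v1,s,name):
    cv2.imwrite("pics/"+name+".png",cv2.resize(c["img"][v0:v1,u0:u1],None,fx=s,fy=s,interpolation=cv2.INTER_CUBIC))
E
python3 - <<'E'
from h import *
import pickle
T=camera("top");S=camera("scene")
pickle.dump((T,S),open("c0.pkl","wb"))
crop(T,150,130,450,300,2.6,"topc0"); crop(S,200,130,500,350,2.6,"scc0")
W=cloud(T)
for u,v in [(370,208),(393,265),(257,192),(185,188),(270,220),(300,300),(393,265),(225,250)]: print(u,v,W[v,u].round(3))
W=cloud(S)
for u,v in [(260,290),(243,262),(372,180),(370,240),(435,220),(438,160),(400,290)]: print(u,v,W[v,u].round(3))
E
```

```text
370 208 [ 0.615 -0.297  0.006]
393 265 [ 0.435 -0.358  0.052]
257 192 [0.617 0.021 0.382]
185 188 [0.626 0.186 0.402]
270 220 [0.563 0.002 0.229]
300 300 [ 0.329 -0.072  0.001]
393 265 [ 0.435 -0.358  0.052]
225 250 [0.489 0.158 0.017]
260 290 [ 0.637 -0.287  0.047]
243 262 [ 0.518 -0.329  0.063]
372 180 [0.643 0.023 0.376]
370 240 [0.669 0.019 0.207]
435 220 [0.637 0.21  0.229]
438 160 [0.639 0.196 0.416]
400 290 [0.666 0.117 0.015]
```

View pics/topc0.png

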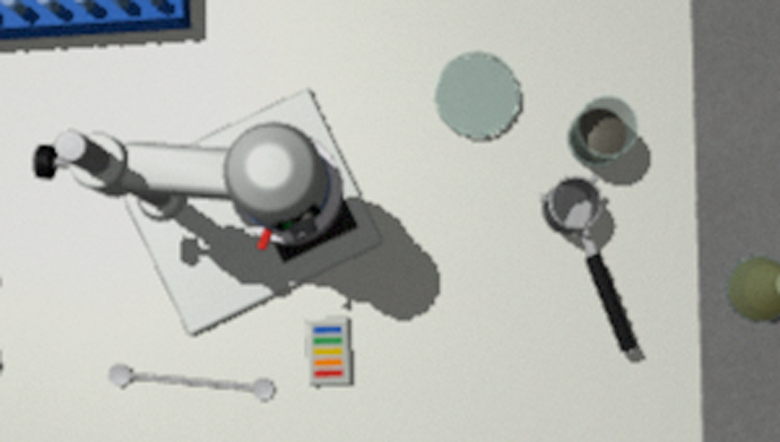

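View pics/scc0.png

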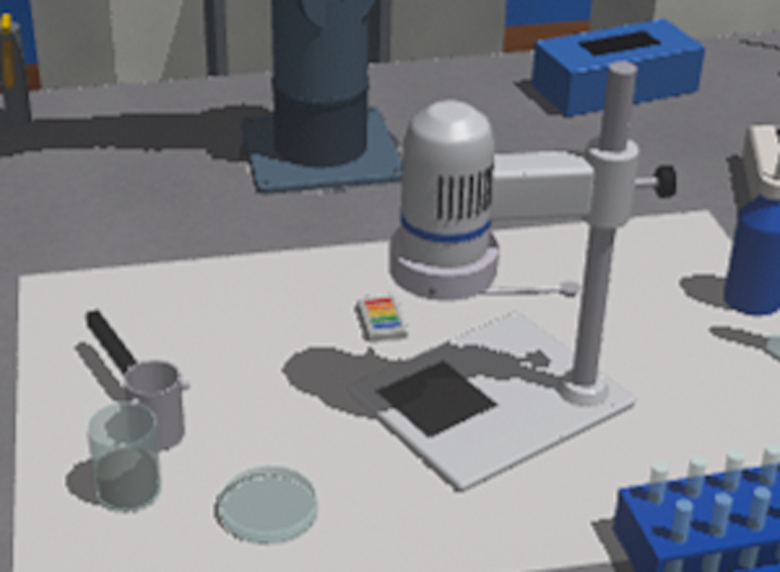

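```bash
python3 - <<'E'
from h import *
import pickle
from scipy.optimize import least_squares
T,S=pickle.load(open("c0.pkl","rb"))
def fit(P,r=None):
    f=lambda p: np.hypot(P[:,0]-p[0],P[:,1]-p[1])-(r or p[2])
    s=least_squares(f,[*P[:,:2].mean(0),.04],loss='soft_l1',f_scale=.002); return s.x.round(4),np.abs(f(s.x)).mean().round(4),len(P)
for n,c in(("top",T),("scene",S)):
    W=cloud(c).reshape(-1,3); W=W[~np.isnan(W[:,0])]
    def box(x0,x1,y0,y1,z0,z1): return W[(W[:,0]>x0)&(W[:,0]<x1)&(W[:,1]>y0)&(W[:,1]<y1)&(W[:,2]>z0)&(W[:,2]<z1)]
    for z in (.195,.21,.235,.26,.28,.30,.33):
        P=box(.5,.75,-.06,.08,z-.008,z+.008)
        if len(P)>20: print(n,"axis",z,fit(P))
    for z in (.1,.15,.2,.25,.35,.4):
        P=box(.55,.75,.13,.27,z-.02,z+.02)
        if len(P)>20: print(n,"col",z,fit(P),P[:,:2].mean(0).round(3))
    P=box(.5,.75,-.35,-.2,.079,.09); print(n,"rim",fit(P),P.mean(0).round(3))
    P=box(.5,.75,-.35,-.2,.03,.075); print(n,"cupbody",fit(P))
    P=box(.38,.6,-.4,-.3,.055,.068); 
    if len(P)>5:
        m=P.mean(0);u,s,vt=np.linalg.svd(P-m); print(n,"handle",m.round(4),vt[0].round(3),P.min(0),P.max(0),len(P))
E
```

```text
top axis 0.21 (array([0.612 , 0.0307, 0.0573]), np.float64(0.0004), 22)
top axis 0.235 (array([0.6135, 0.0342, 0.0544]), np.float64(0.0036), 99)
top axis 0.3 (array([0.5909, 0.021 , 0.0332]), np.float64(0.0036), 60)
top axis 0.33 (array([0.612 , 0.0329, 0.0491]), np.float64(0.0016), 59)
top col 0.35 (array([0.6284, 0.2028, 0.0211]), np.float64(0.0037), 247) [0.623 0.194]
top col 0.4 (array([0.6274, 0.2004, 0.0137]), np.float64(0.0004), 62) [0.623 0.191]
top rim (array([ 0.6108, -0.4422,  0.1576]), np.float64(0.0163), 86) [ 0.641 -0.299  0.084]
top cupbody (array([ 0.6055, -0.4895,  0.1907]), np.float64(0.0122), 586)
top handle [ 0.4971 -0.3292  0.0612] [-0.943 -0.333  0.01 ] [ 0.43473544 -0.35640194  0.05532069] [ 0.5990152  -0.30156849  0.06793215] 244
scene axis 0.195 (array([0.6148, 0.0312, 0.0569]), np.float64(0.0016), 132)
scene axis 0.21 (array([0.6139, 0.0317, 0.0582]), np.float64(0.0017), 198)
scene axis 0.235 (array([0.6141, 0.0312, 0.0476]), np.float64(0.0025), 185)
scene axis 0.26 (array([0.6143, 0.0311, 0.0473]), np.float64(0.0018), 163)
scene axis 0.28 (array([0.6131, 0.
[... 321 characters left out ...]
]), np.float64(0.0017), 115) [0.639 0.196]
scene col 0.2 (array([0.6314, 0.1998, 0.0124]), np.float64(0.0019), 122) [0.639 0.196]
scene col 0.25 (array([0.6443, 0.1929, 0.0137]), np.float64(0.0073), 158) [0.647 0.19 ]
scene col 0.35 (array([0.6246, 0.2027, 0.02  ]), np.float64(0.0046), 244) [0.639 0.196]
scene col 0.4 (array([0.63  , 0.2001, 0.0129]), np.float64(0.0017), 152) [0.638 0.196]
scene rim (array([ 0.7221, -0.0797,  0.2431]), np.float64(0.016), 216) [ 0.665 -0.308  0.084]
scene cupbody (array([ 0.6236, -0.4372,  0.1521]), np.float64(0.015), 861)
scene handle [ 0.5092 -0.3292  0.0605] [0.948 0.317 0.001] [ 0.43602725 -0.35728307  0.05533692] [ 0.59532336 -0.30014035  0.0673267 ] 159
```

```bash
python3 - <<'E'
from h import *
import pickle
from scipy.optimize import least_squares
T,S=pickle.load(open("c0.pkl","rb"))
for n,c in(("top",T),("scene",S)):
    W3=cloud(c); W=W3.reshape(-1,3); I=c["img"].reshape(-1,3)
    ok=~np.isnan(W[:,0]); W=W[ok];I=I[ok].astype(int)
    d=np.hypot(W[:,0]-.617,W[:,1]+.297)
    P=W[(d<.045)&(W[:,2]>.025)&(W[:,2]<.08)&(d>.02)]
    f=lambda p: np.hypot(P[:,0]-p[0],P[:,1]-p[1])-.031
    s=least_squares(f,[.617,-.297],loss='soft_l1',f_scale=.001); print(n,"cup r31",s.x.round(4),np.abs(f(s.x)).mean())
    P=W[(d<.04)&(W[:,2]>.081)&(W[:,2]<.088)]
    f=lambda p: np.hypot(P[:,0]-p[0],P[:,1]-p[1])-.030
    s=least_squares(f,[.617,-.297],loss='soft_l1',f_scale=.001); print(n,"rim r30",s.x.round(4),np.abs(f(s.x)).mean(),len(P))
    m=(I.max(1)<70)&(W[:,2]>.04)&(W[:,2]<.07)&(W[:,0]>.4)&(W[:,0]<.6)&(W[:,1]<-.28)&(W[:,1]>-.4)
    P=W[m]; 
    if n=="top": P=P[P[:,2]>.056]
    me=P.mean(0);vt=np.linalg.svd(P-me)[2]; a=(P-me)@vt[0]; print(n,"handle",len(P),me.round(4),vt[0].round(3),np.degrees(np.arctan2(vt[0][1],vt[0][0])),a.min(),a.max(), "z",np.percentile(P[:,2],[10,50,90]))
    # red
    W=W3; I=c["img"].astype(int); m=(I[...,2]>150)&(I[...,1]<90)&(I[...,0]<90)&(np.abs(W[...,0]-.6)<.12)&(np.abs(W[...,1]-.03)<.1)&(W[...,2]>.1)
    print(n,"red",[(u,v,W[v,u].round(3),np.degrees(np.arctan2(W[v,u,1]-.032,W[v,u,0]-.6135)).round(1)) for v,u in np.argwhere(m)])
st=observe(); w=camera("wrist"); C=-w["R"].T@w["t"]; print("cam in tool",st["tool_rot"].T@(C-st["position"]))
E
```

```text
top cup r31 [ 0.6072 -0.2887] 0.0016959291700054627
top rim r30 [ 0.6067 -0.2884] 0.0009021611398597517 34
top handle 204 [ 0.4923 -0.3315  0.062 ] [-0.939 -0.345  0.007] -159.8068521156259 -0.058329889419124994 0.05738255641531912 z [0.0581003  0.06164886 0.06607431]
top red [(np.int64(252), np.int64(218), array([0.57 , 0.051, 0.22 ]), np.float64(156.3)), (np.int64(252), np.int64(219), array([0.566, 0.051, 0.227]), np.float64(158.5)), (np.int64(253), np.int64(219), array([0.566, 0.048, 0.229]), np.float64(161.7)), (np.int64(251), np.int64(220), array([0.563, 0.052, 0.235]), np.float64(158.0)), (np.int64(252), np.int64(220), array([0.563, 0.05 , 0.229]), np.float64(159.8)), (np.int64(253), np.int64(220), array([0.564, 0.048, 0.227]), np.float64(162.4)), (np.int64(250), np.int64(221), array([0.561, 0.056, 0.225]), np.float64(155.3)), (np.int64(251), np.int64(221), array([0.561, 0.054, 0.225]), np.float64(157.6)), (np.int64(252), np.int64(221), array([0.561, 0.051, 0.227]), np.float64(160.6)), (np.int64(253), np.int64(221), array([0.561, 0.047, 0.231]), np.float64(163.7)), (np.int64(25
[... 596 characters left out ...]
53, 0.059, 0.228]), np.float64(156.3)), (np.int64(250), np.int64(224), array([0.553, 0.056, 0.226]), np.float64(158.3)), (np.int64(251), np.int64(224), array([0.553, 0.053, 0.23 ]), np.float64(161.0)), (np.int64(250), np.int64(225), array([0.55 , 0.056, 0.231]), np.float64(159.7)), (np.int64(251), np.int64(225), array([0.55 , 0.053, 0.23 ]), np.float64(161.7))]
scene cup r31 [ 0.6112 -0.2899] 0.0022384154175100666
scene rim r30 [ 0.6118 -0.2888] 0.0013717769585394864 54
scene handle 146 [ 0.5044 -0.3325  0.0587] [ 0.938  0.347 -0.008] 20.330152641081614 -0.05898249062964192 0.05322955579840837 z [0.05211933 0.05983407 0.06349314]
scene red []
cam in tool [-0.13712862  0.0007047  -0.08256841]
```

```bash
python3 - <<'E'
from h import *
import pickle
T,S=pickle.load(open("c0.pkl","rb"))
for n,c in(("top",T),("scene",S)):
    W=cloud(c).reshape(-1,3)
    m=(np.abs(W[:,0]-.54)<.08)&(W[:,1]<-.38)&(W[:,1]>-.56)&(W[:,2]>.012)
    P=W[m]; 
    for a,b in((.012,.05),(.05,.09),(.09,.14)):
        Q=P[(P[:,2]>a)&(P[:,2]<b)]
        if len(Q): print(n,a,len(Q),Q.min(0).round(3),Q.max(0).round(3),Q.mean(0).round(3))
E
python3 -m inch '[[0,0,0,-0.14,0.0881],[0,0,0,-0.14,0.0881]]'; python3 -c "
from h import *
s=observe();print(s['joints'],s['tool_rot'])"
```

```text
top 0.012 226 [ 0.466 -0.55   0.012] [ 0.545 -0.382  0.05 ] [ 0.505 -0.502  0.03 ]
top 0.05 171 [ 0.478 -0.543  0.05 ] [ 0.533 -0.492  0.09 ] [ 0.505 -0.509  0.069]
top 0.09 147 [ 0.49  -0.537  0.09 ] [ 0.523 -0.505  0.139] [ 0.507 -0.518  0.125]
scene 0.012 323 [ 0.497 -0.557  0.012] [ 0.556 -0.483  0.05 ] [ 0.535 -0.517  0.03 ]
scene 0.05 230 [ 0.504 -0.548  0.05 ] [ 0.545 -0.493  0.09 ] [ 0.526 -0.519  0.068]
scene 0.09 187 [ 0.489 -0.537  0.09 ] [ 0.532 -0.504  0.136] [ 0.518 -0.52   0.117]
t: 0.5
position: [0.1765, -0.6255, 0.2466]
tool_rot: [[-0.0, 0.532, -0.847], [0.0, -0.847, -0.532], [-1.0, -0.0, 0.0]]
ft_force: [-0.2, 0.3, -0.8]
grip_width: 0.0881
[72.9483204  30.83122272 -3.89308251 87.94958572  2.28700953 61.3085996
 10.62524621] [[-2.68485007e-04  5.31694698e-01 -8.46936052e-01]
 [ 1.22683434e-04 -8.46936059e-01 -5.31694741e-01]
 [-9.99999956e-01 -2.46657090e-04  1.62159502e-04]]
```

```bash
python3 -m inch '[[0,-0.004,-0.0214,0,0.07],[0,-0.004,-0.0214,0,0.07],[0,-0.004,-0.0214,0,0.07],[0,-0.004,-0.0214,0,0.07],[0,-0.004,-0.0214,0,0.07],[0,-0.004,-0.0214,0,0.07],[0,-0.004,-0.0214,0,0.07],[0,-0.004,-0.0214,0,0.07],[0,-0.004,-0.0214,0,0.07],[0,-0.004,-0.0214,0,0.07]]' && python3 -m inch '[[0,-0.004,-0.0214,0,0.07],[0,-0.004,-0.0214,0,0.07],[0,-0.004,-0.0214,0,0.07],[0,-0.004,-0.0214,0,0.07],[0,-0.004,-0.0214,0,0.07],[0,-0.004,-0.0214,0,0.07],[0,-0.004,-0.0214,0,0.07],[0,-0.004,-0.0214,0,0.07],[0,-0.004,-0.0214,0,0.07],[0,-0.004,-0.0214,0,0.07]]' && python3 -m inch '[[0,0,0,-0.14,0.06],[0,0,0,-0.14,0.06],[0,0,0,-0.14,0.06],[0,0,0,-0.14,0.06],[0,0,0,-0.14,0.06],[0,0,0,-0.14,0.06],[0,0,0,-0.14,0.06],[0,0,0,-0.14,0.06],[0,0,0,-0.14,0.06],[0,0,0,-0.14,0.06]]' && python3 -m inch '[[0,0,0,-0.14,0.06],[0,0,0,-0.14,0.06],[0,0,0,-0.14,0.06],[0,0,0,-0.14,0.06],[0,0,0,-0.14,0.06],[0,0,0,-0.14,0.06],[0,0,0,-0.14,0.06],[0,0,0,-0.14,0.06],[0,0,0,-0.14,0.06],[0,0,0,0,0.06]]'; python3 -c "
from h import *
s=observe();print(s['joints'],np.degrees(np.arctan2(s['tool_rot'][1,2],s['tool_rot'][0,2])))"
```

```text
t: 1.5
position: [0.3377, -0.4782, 0.2467]
tool_rot: [[-0.0, 0.527, -0.85], [-0.0, -0.85, -0.527], [-1.0, 0.0, 0.0]]
ft_force: [-0.6, -0.4, 0.8]
grip_width: 0.0698
t: 2.5
position: [0.4986, -0.3315, 0.2467]
tool_rot: [[-0.0, 0.527, -0.85], [-0.0, -0.85, -0.527], [-1.0, 0.0, 0.0]]
ft_force: [0.3, 0.5, -0.7]
grip_width: 0.0703
t: 3.5
position: [0.4979, -0.3322, 0.2467]
tool_rot: [[-0.0, 0.925, 0.38], [-0.0, 0.38, -0.925], [-1.0, -0.0, -0.0]]
ft_force: [-1.0, 0.3, -0.1]
grip_width: 0.0602
t: 4.5
position: [0.4978, -0.3324, 0.2465]
tool_rot: [[-0.0, -0.074, 0.997], [0.0, 0.997, 0.074], [-1.0, 0.0, -0.0]]
ft_force: [-0.3, 0.0, -0.0]
grip_width: 0.06
[ 60.33627363  32.3229038  -43.69607919  94.3738608   24.40704943
  63.27321853 104.11290294] 4.235643061405479
```

```bash
python3 -m inch '[[0.02,0,0,-0.14,0.06],[0.02,0,0,-0.139,0.06],[0.02,0,0,0,0.06],[0.02,0,0,0,0.06],[0.02,0,0,0,0.06],[0,0,0,0,0.06]]'; python3 - <<'E'
from h import *
s=observe();R=s['tool_rot'];print(s['joints'],np.degrees(np.arctan2(R[1,2],R[0,2])))
c=camera("wrist"); cv2.imwrite("pics/w1.png",c["img"]); W=cloud(c).reshape(-1,3); I=c["img"].reshape(-1,3)
m=(I.max(1)<75)&(W[:,2]>.056)&(W[:,2]<.066)&(W[:,0]>.38)&(W[:,0]<.6)&(abs(W[:,1]+.33)<.07)
P=W[m];me=P.mean(0);vt=np.linalg.svd(P-me)[2];a=(P-me)@vt[0]
print(len(P),me.round(4),vt[0].round(3),np.degrees(np.arctan2(vt[0][1],vt[0][0])),a.min(),a.max())
for r in (.063,.118,.183):
  print(r, proj(c,np.array([.6078,-.289,.061])+r*np.array([-.939,-.345,0])))
print("TCP proj",proj(c,s['position']))
E
```

```text
t: 5.1
position: [0.4963, -0.3316, 0.1443]
tool_rot: [[-0.004, -0.342, 0.94], [0.002, 0.94, 0.342], [-1.0, 0.003, -0.003]]
ft_force: [-1.5, 0.0, 0.9]
grip_width: 0.06
[ 59.59207746  40.18724523 -42.95507525  98.85517506  32.67143639
  54.4941928  113.59251118] 19.982209594432806
3273 [ 0.4838 -0.3351  0.0596] [0.943 0.333 0.   ] 19.442686254048745 -0.04953313877247399 0.10274616569207423
0.063 [324.99173308 329.53198914]
0.118 [324.9890972 258.7433404]
0.183 [324.98543639 160.42952849]
TCP proj [323.68788654 321.72517546]
```

View pics/w1.png

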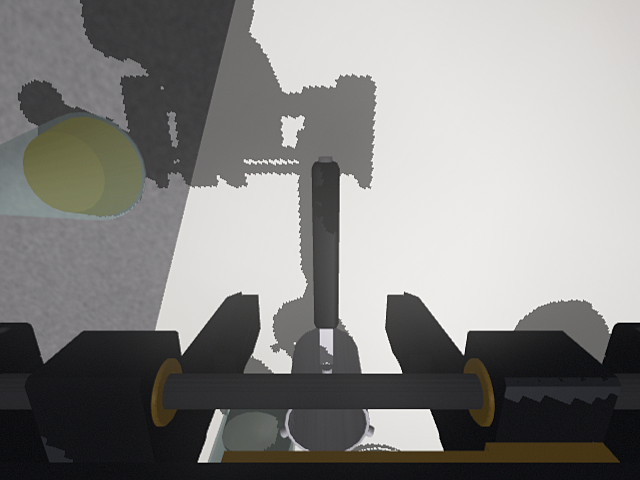

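```bash
python3 -m inch '[[0.02,0.001,0,0,0.06],[0.02,0,0,0,0.06],[0.02,0,0,0,0.06],[0.02,0,0,0,0.06],[0.015,0,0,0,0.06],[0.01,0,0,0,0.06],[0,0,0,0,0.06],[0,0,0,0,0.06]]'; python3 -m inch '[[0,0,0,0,0.03],[0,0,0,0,0.03],[0,0,0,0,0.01],[0,0,0,0,0.01],[0,0,0,0,0.01],[0,0,0,0,0.01],[0,0,0,0,0.01],[0,0,0,0,0.01]]' 60
```

```text
t: 5.95
position: [0.4982, -0.3314, 0.0424]
tool_rot: [[0.001, -0.345, 0.939], [-0.0, 0.939, 0.345], [-1.0, -0.001, 0.001]]
ft_force: [0.4, 0.8, -0.5]
grip_width: 0.0599
t: 6.75
position: [0.4976, -0.331, 0.0417]
tool_rot: [[-0.0, -0.345, 0.939], [0.0, 0.939, 0.345], [-1.0, 0.0, -0.0]]
ft_force: [-0.3, -0.2, 0.4]
grip_width: 0.0174
```

```bash
python3 -m inch '[[-0.003,0,0,0,0.01],[-0.005,0,0,0,0.01],[-0.008,0,0,0,0.01],[-0.009,0,0,0,0.01],[-0.008,0,0,0,0.01],[-0.005,0,0,0,0.01],[-0.002,0,0,0,0.01],[0,0,0,0,0.01],[0,0,0,0,0.01]]'; cat > cupfit.py <<'E'
from h import *
from scipy.optimize import least_squares
import sys
def cupz(c,axis,z0,r=.05):
    W=cloud(c).reshape(-1,3)
    d=np.hypot(W[:,0]-axis[0],W[:,1]-axis[1])
    return W[(d<r)&(W[:,2]>z0)]
E
python3 - <<'E'
from cupfit import *
s=observe();print(s['position'],s['ft_force'],s['torque'])
T=camera("top");S=camera("scene")
crop(T,330,170,450,290,5,"topl");crop(S,200,220,330,350,5,"scl")
ax=s['position'][:2]+.118*s['tool_rot'][:2,2]; print(ax)
for n,c in (("t",T),("s",S)):
    P=cupz(c,ax,.03,.04); d=np.hypot(*(P[:,:2]-ax).T); Q=P[(P[:,2]>.1)&(d>.024)&(d<.036)]
    if len(Q)<8: print(n,len(Q)); continue
    A=np.c_[Q[:,:2]-ax,np.ones(len(Q))]; print(n,len(Q),Q[:,2].min(),Q[:,2].max())
    k=Q[:,2]>np.median(Q[:,2])-.003
    print(np.linalg.lstsq(A[k],Q[k,2],rcond=None)[0])
E
```

```text
t: 7.65
position: [0.4974, -0.3312, 0.0815]
tool_rot: [[-0.0, -0.345, 0.939], [0.0, 0.939, 0.345], [-1.0, 0.0, -0.0]]
ft_force: [-0.2, -0.3, -2.5]
grip_width: 0.0173
[ 0.49744998 -0.33115042  0.08145345] [-0.24230794 -0.33814328 -2.47249278] [-0.04293541  0.13934833 -0.01711687]
[ 0.60820537 -0.2904412 ]
t 122 0.10000422468814082 0.13252919390505136
[-0.00776499  0.00630793  0.12211071]
s 253 0.10000206258437197 0.12579438445115873
[ 0.00129364 -0.01730988  0.11631464]
```

View pics/scl.png

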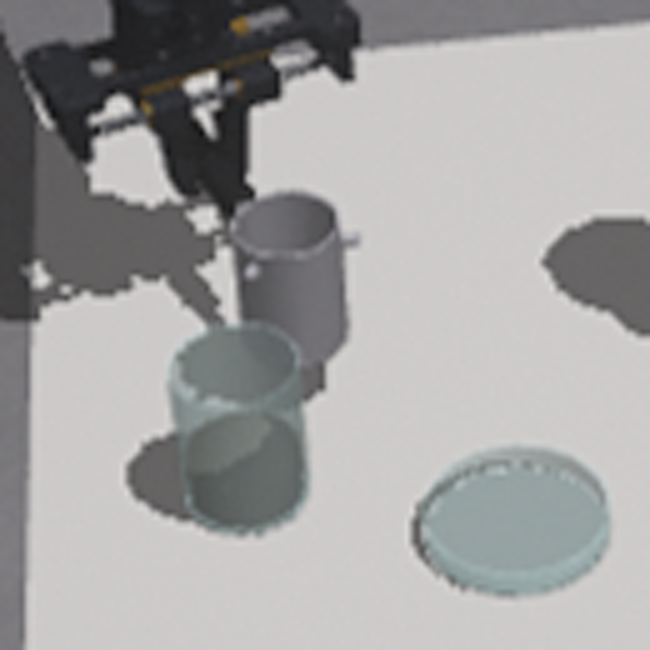

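```bash
python3 -m inch '[[0,0.006,0.0023,0,0.01],[0,0.012,0.0046,0,0.01],[0,0.017,0.0066,0,0.01],[0,0.017,0.0066,0,0.01],[0,0.017,0.0066,0,0.01],[0,0.017,0.0066,0,0.01],[0,0.017,0.0066,0,0.01],[0,0.017,0.0066,0,0.01],[0,0.017,0.0066,0,0.01],[0,0.017,0.0066,0,0.01]]' && python3 -m inch '[[0,0.017,0.0066,0,0.01],[0,0.017,0.0066,0,0.01],[0,0.017,0.0066,0,0.01],[0,0.017,0.0066,0,0.01],[0,0.017,0.0066,0,0.01],[0,0.017,0.0066,0,0.01],[0,0.017,0.0066,0,0.01],[0,0.013,0.0049,0,0.01],[0,0.007,0.0027,0,0.01],[0,0,0,0,0.01]]'; python3 -m inch '[[0,0,0,0,0.01],[0,0,0,0,0.01]]'
```

```text
t: 8.75
position: [0.5003, -0.1638, 0.0818]
tool_rot: [[-0.0, -0.346, 0.938], [0.001, 0.938, 0.346], [-1.0, 0.001, 0.0]]
ft_force: [-1.0, 0.6, -2.9]
grip_width: 0.0174
t: 9.75
position: [0.503, -0.0156, 0.0818]
tool_rot: [[0.0, -0.347, 0.938], [0.001, 0.938, 0.347], [-1.0, 0.0, 0.0]]
ft_force: [-0.5, -0.1, -3.0]
grip_width: 0.0172
t: 9.95
position: [0.503, -0.0181, 0.0816]
tool_rot: [[-0.0, -0.344, 0.939], [-0.001, 0.939, 0.344], [-1.0, -0.0, -0.001]]
ft_force: [0.3, -0.4, -2.1]
grip_width: 0.0175
```

```bash
python3 -m inch '[[0,0.0037,0.0014,0,0.01],[0,0.0038,0.0014,0,0.01],[0,0.0086,0.0003,0.0726,0.01],[0,0.0086,0.0003,0.0726,0.01],[0,0.0086,0.0003,0.0726,0.01],[0,0.0086,0.0003,0.0726,0.01],[0,0.0086,0.0003,0.0726,0.01],[0,0.0086,0.0003,0.0726,0.01],[0,0.0086,0.0003,0.0726,0.01],[0,0.0086,0.0003,0.0726,0.01]]'; python3 -m inch '[[0,0.0086,0.0003,0.0726,0.01],[0,0.0086,0.0003,0.0726,0.01],[0,0,0,0,0.01],[0,0,0,0,0.01],[0,0,0,0,0.01]]'; python3 - <<'E'
from h import *
s=observe();R=s['tool_rot'];print(s['joints'],np.degrees(np.arctan2(R[1,2],R[0,2])), s['position'][:2]+.118*R[:2,2]+.0014*R[:2,1])
T=camera("top");S=camera("scene");w=camera("wrist")
crop(T,190,150,330,270,5,"topm");crop(S,320,160,470,310,5,"scm");cv2.imwrite("pics/w2.png",w["img"])
import pickle;pickle.dump((T,S,w,s),open("c2.pkl","wb"))
E
```

```text
t: 10.95
position: [0.4988, 0.0595, 0.0817]
tool_rot: [[-0.0, 0.229, 0.973], [0.0, 0.973, -0.229], [-1.0, 0.0, -0.0]]
ft_force: [-0.7, 0.1, -3.2]
grip_width: 0.0173
t: 11.45
position: [0.5037, 0.0746, 0.0816]
tool_rot: [[-0.0, 0.364, 0.931], [-0.0, 0.931, -0.364], [-1.0, -0.0, -0.0]]
ft_force: [-0.9, -0.8, -3.0]
grip_width: 0.0173
[ 10.82244724  35.61639931 -31.00649777 113.98525155  29.06065262
  38.17304771  29.8140463 ] -21.360991468113344 [0.61409936 0.03294681]
```

View pics/topm.png

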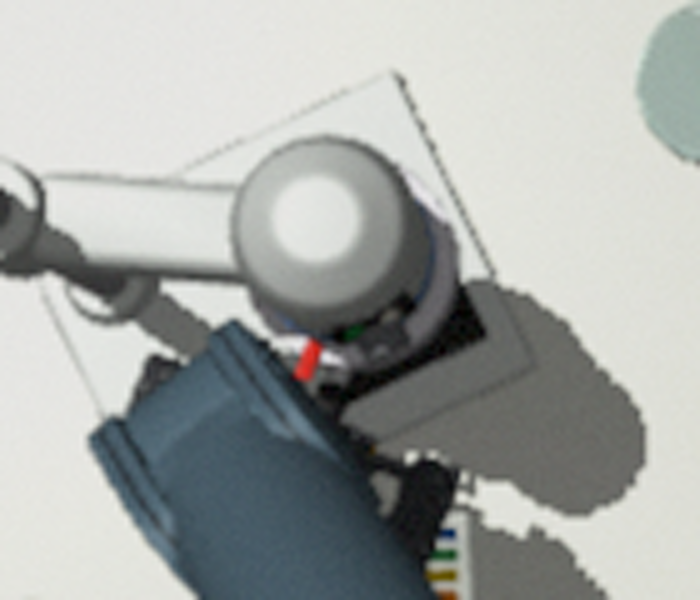

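View pics/scm.png

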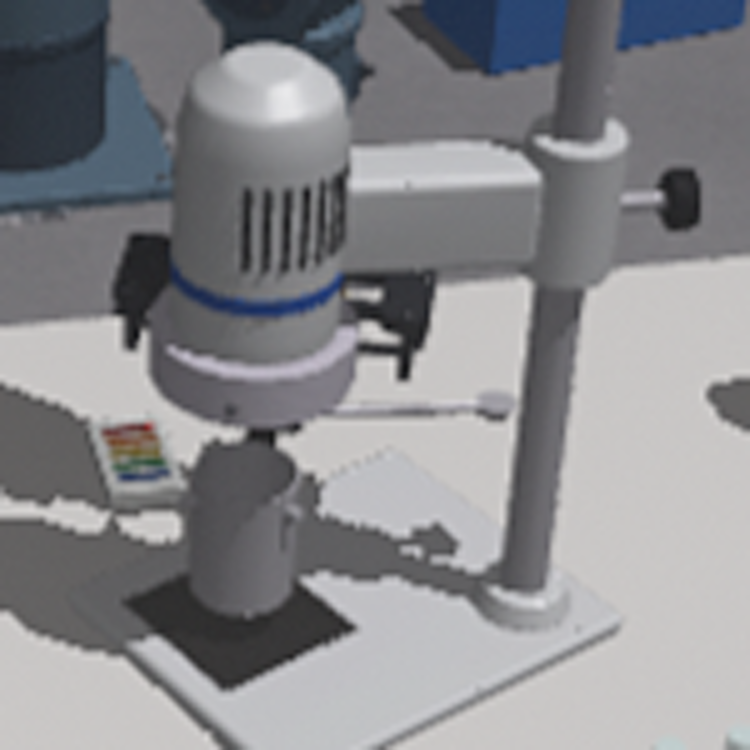

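View pics/w2.png

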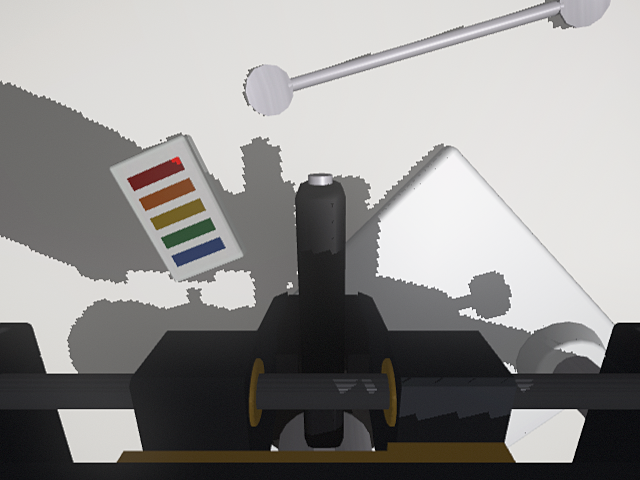

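```bash
python3 - <<'E'
from h import *
import pickle
from scipy.optimize import least_squares
T,S,w,s=pickle.load(open("c2.pkl","rb"))
W=cloud(S); u=np.arange(640)
def fit(r,z0,z1,c0,rr):
    F=W.reshape(-1,3); d=np.hypot(F[:,0]-c0[0],F[:,1]-c0[1])
    P=F[(F[:,2]>z0)&(F[:,2]<z1)&(abs(d-r)<rr)&(F[:,0]>c0[0]-.01)]
    f=lambda p: np.hypot(P[:,0]-p[0],P[:,1]-p[1])-r
    o=least_squares(f,c0,loss='soft_l1',f_scale=.001); return o.x.round(4),np.abs(f(o.x)).mean().round(4),len(P)
for z0,z1 in((.05,.075),(.075,.105),(.05,.105)): print("cup",fit(.031,z0,z1,[.6135,.032],.010))
for z0,z1 in((.194,.22),(.194,.207),(.207,.22)): print("collar",fit(.058,z0,z1,[.6135,.032],.010))
for z0,z1 in((.24,.255),(.27,.33)): print("head",fit(.046,z0,z1,[.6135,.032],.010))
# silhouettes: print depth along rows
def edges(v,d0,tol,lo,hi):
    row=S["depth"][v,lo:hi]; k=np.where(abs(row-d0)<tol)[0]; return lo+k.min(),lo+k.max()
for X in ([.6135,.032,.207],[.6135,.032,.08]):
    p=proj(S,X); d=(S["R"]@np.array(X)+S["t"])[2]; print(p,d)
    for dv in(-3,0,3): print(edges(int(p[1])+dv,d,.09,320,400))
E
```

```text
cup (array([0.6153, 0.0308]), np.float64(0.0017), 136)
cup (array([0.6161, 0.0304]), np.float64(0.0018), 175)
cup (array([0.6157, 0.0306]), np.float64(0.0018), 311)
collar (array([0.6142, 0.0313]), np.float64(0.0016), 323)
collar (array([0.6141, 0.0312]), np.float64(0.0016), 165)
collar (array([0.6142, 0.0314]), np.float64(0.0017), 158)
head (array([0.6148, 0.0313]), np.float64(0.0017), 150)
head (array([0.6159, 0.0318]), np.float64(0.0021), 758)
[370.00760729 228.15396635] 1.520773791103439
(np.int64(350), np.int64(399))
(np.int64(349), np.int64(398))
(np.int64(349), np.int64(399))
[368.1668884  264.41587757] 1.5917095377114578
(np.int64(358), np.int64(379))
(np.int64(358), np.int64(378))
(np.int64(358), np.int64(399))
```

```bash
python3 -m inch '[[-0.005,0,-0.0012,0,0.01],[-0.01,0,0,0,0.01],[-0.01,0,0,0,0.01],[-0.01,0,0,0,0.01],[-0.01,0,0,0,0.01],[-0.01,0,0,0,0.01],[-0.006,0,0,0,0.01],[-0.003,0,0,0,0.01],[0,0,0,0,0.01],[0,0,0,0,0.01]]'; python3 - <<'E'
from h import *
import pickle
s=observe();R=s['tool_rot'];print(s['position'],s['ft_force'],s['torque'],np.degrees(np.arctan2(R[1,2],R[0,2])))
T=camera("top");S=camera("scene")
crop(T,200,160,320,260,6,"topn");crop(S,320,160,420,260,7,"scn")
E
```

```text
t: 12.6
position: [0.5026, 0.0755, 0.1454]
tool_rot: [[-0.001, 0.365, 0.931], [-0.0, 0.931, -0.365], [-1.0, -0.0, -0.0]]
ft_force: [-0.6, -0.2, -3.4]
grip_width: 0.0177
[0.50260138 0.07549584 0.14543033] [-0.59553945 -0.18627278 -3.41825275] [0.11700111 0.14221804 0.02520141] -21.414407803588688
```

View pics/scn.png

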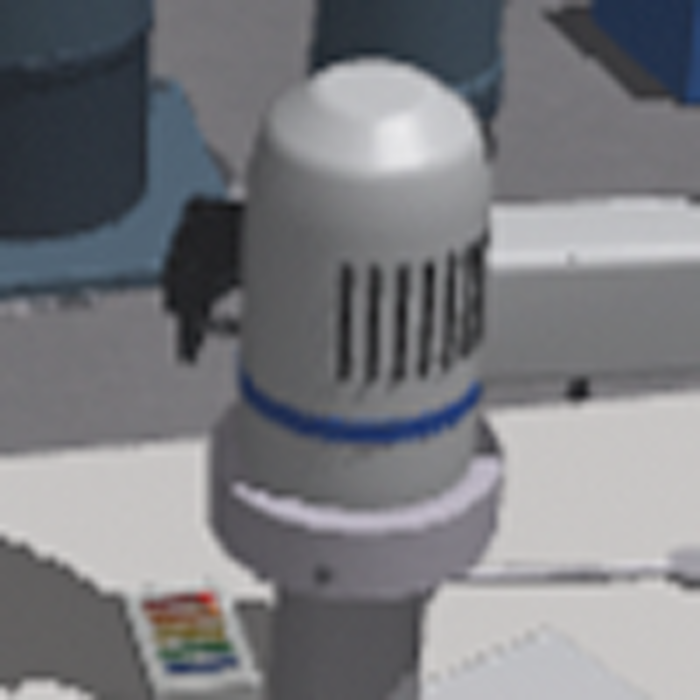

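View pics/topn.png

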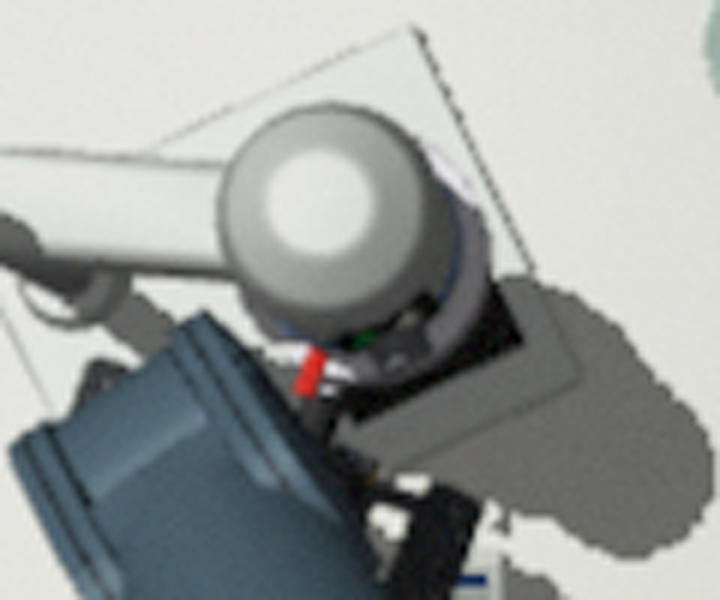

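```bash
python3 - <<'E'
from h import *
from scipy.optimize import least_squares
S=camera("scene"); W=cloud(S)
def fit(r,z0,z1,c0,rr):
    F=W.reshape(-1,3); d=np.hypot(F[:,0]-c0[0],F[:,1]-c0[1])
    P=F[(F[:,2]>z0)&(F[:,2]<z1)&(abs(d-r)<rr)&(F[:,0]>c0[0]-.01)]
    f=lambda p: np.hypot(P[:,0]-p[0],P[:,1]-p[1])-r
    o=least_squares(f,c0,loss='soft_l1',f_scale=.001); return o.x.round(4),np.abs(f(o.x)).mean().round(4),len(P)
for z0,z1 in((.11,.13),(.13,.15),(.15,.17),(.11,.17)): print("cup",fit(.031,z0,z1,[.614,.032],.010))
print("collar",fit(.058,.194,.22,[.6135,.032],.010))
g=cv2.cvtColor(S["img"],cv2.COLOR_BGR2GRAY).astype(int)
D=S["depth"]
for v in range(246,262,3): print(v,D[v,352:388].round(2).tolist())
for v in (232,): print(v,D[v,346:352].round(2),D[v,388:396].round(2))
E
```

```text
cup (array([0.6139, 0.0313]), np.float64(0.0018), 122)
cup (array([0.6144, 0.0313]), np.float64(0.002), 113)
cup (array([0.6154, 0.032 ]), np.float64(0.0018), 118)
cup (array([0.6146, 0.0315]), np.float64(0.0019), 353)
collar (array([0.6142, 0.0313]), np.float64(0.0017), 311)
246 [1.7799999713897705, 1.809999942779541, 1.809999942779541, 1.7999999523162842, 1.7999999523162842, 1.809999942779541, 1.7999999523162842, 1.5399999618530273, 1.5299999713897705, 1.5399999618530273, 1.5199999809265137, 1.5299999713897705, 1.5199999809265137, 1.5199999809265137, 1.5099999904632568, 1.5199999809265137, 1.5199999809265137, 1.5199999809265137, 1.5099999904632568, 1.5099999904632568, 1.5199999809265137, 1.5199999809265137, 1.5199999809265137, 1.5199999809265137, 1.5199999809265137, 1.5199999809265137, 1.5299999713897705, 1.5299999713897705, 1.809999942779541, 1.8200000524520874, 1.7999999523162842, 1.7999999523162842, 1.7999999523162842, 1.7999999523162842, 1.7999999523162842, 1.7999999523162842]
249 [1.7699999809265137, 1.7599999904632568, 1.7899999618530273, 1.7899999618530273, 1.789999961853027
[... 2776 characters left out ...]
367432, 1.7400000095367432, 1.7300000190734863, 1.7400000095367432, 1.559999942779541, 1.559999942779541, 1.5499999523162842, 1.5499999523162842, 1.5399999618530273, 1.5499999523162842, 1.5499999523162842, 1.5499999523162842, 1.5499999523162842, 1.5499999523162842, 1.5399999618530273, 1.5499999523162842, 1.5399999618530273, 1.5499999523162842, 1.5499999523162842, 1.5399999618530273, 1.559999942779541, 1.559999942779541, 1.559999942779541, 1.7200000286102295, 1.7200000286102295, 1.7100000381469727, 1.7100000381469727, 1.7200000286102295, 1.7000000476837158, 1.7200000286102295, 1.7100000381469727, 1.7100000381469727]
232 [1.87 1.87 1.87 1.53 1.51 1.51] [1.49 1.49 1.51 1.87 1.87 1.86 1.86 1.87]
```

```bash
python3 -m inch '[[-0.003,0,0,0,0.01],[-0.003,0,0,0,0.01],[-0.003,0,0,0,0.01],[-0.001,0,0,0,0.01],[0,0,0,0,0.01]]' 60; python3 -m inch '[[-0.002,0,0,0,0.01],[-0.002,0,0,0,0.01],[-0.002,0,0,0,0.01],[0,0,0,0,0.01]]'; python3 -m inch '[[-0.002,0,0,0,0.01],[-0.002,0,0,0,0.01],[-0.001,0,0,0,0.01],[0,0,0,0,0.01],[0,0,0,0,0.01]]'
```

```text
t: 13.25
position: [0.503, 0.0756, 0.156]
tool_rot: [[0.0, 0.365, 0.931], [-0.0, 0.931, -0.365], [-1.0, 0.0, 0.0]]
ft_force: [0.2, -0.1, -3.2]
grip_width: 0.0172
t: 13.65
position: [0.503, 0.0757, 0.162]
tool_rot: [[0.001, 0.365, 0.931], [0.0, 0.931, -0.365], [-1.0, 0.0, 0.0]]
ft_force: [-0.0, 0.5, -2.7]
grip_width: 0.0169
t: 14.15
position: [0.5028, 0.0756, 0.1667]
tool_rot: [[0.0, 0.365, 0.931], [-0.0, 0.931, -0.365], [-1.0, -0.0, 0.0]]
ft_force: [-0.4, 0.3, -2.7]
grip_width: 0.0178
```

```bash
python3 -m inch '[[-0.001,0,0,0,0.01],[-0.001,0,0,0,0.01],[0,0,0,0,0.01],[0,0,0,0,0.01]]';  python3 -m inch '[[-0.001,0,0,0,0.01],[0,0,0,0,0.01],[0,0,0,0,0.01]]';python3 -m inch '[[-0.001,0,0,0,0.01],[0,0,0,0,0.01],[0,0,0,0,0.01]]'
```

```text
t: 14.55
position: [0.5029, 0.0756, 0.1687]
tool_rot: [[0.0, 0.365, 0.931], [-0.0, 0.931, -0.365], [-1.0, 0.0, 0.0]]
ft_force: [-0.2, 0.2, -3.0]
grip_width: 0.0173
t: 14.85
position: [0.5029, 0.0756, 0.1697]
tool_rot: [[0.0, 0.365, 0.931], [-0.0, 0.931, -0.365], [-1.0, 0.0, 0.0]]
ft_force: [0.9, -0.2, -2.8]
grip_width: 0.0177
t: 15.15
position: [0.5028, 0.0756, 0.1707]
tool_rot: [[0.0, 0.365, 0.931], [-0.0, 0.931, -0.365], [-1.0, -0.0, 0.0]]
ft_force: [0.0, -0.1, -2.3]
grip_width: 0.0172
```

```bash
python3 -m inch '[[-0.001,0,0,0,0.01],[0,0,0,0,0.01],[0,0,0,0,0.01]]'; python3 -c "
from h import *
s=observe();print(s['position'],s['ft_force'],s['torque'])"
```

```text
t: 15.45
position: [0.5029, 0.0756, 0.1717]
tool_rot: [[0.0, 0.365, 0.931], [0.0, 0.931, -0.365], [-1.0, 0.0, 0.0]]
ft_force: [0.4, 0.2, -2.4]
grip_width: 0.0172
[0.50286602 0.0756229  0.17174129] [ 0.39853437  0.20255828 -2.39035018] [0.13099906 0.12443766 0.0219289 ]
```

```bash
python3 -m inch '[[-0.001,0,0,0,0.01],[0,0,0,0,0.01],[0,0,0,0,0.01]]'; python3 -c "
from h import *
s=observe();print(s['position'],s['ft_force'],s['torque'])"
```

```text
t: 15.75
position: [0.5027, 0.0756, 0.1726]
tool_rot: [[-0.0, 0.365, 0.931], [-0.0, 0.931, -0.365], [-1.0, -0.0, -0.0]]
ft_force: [-0.4, 0.4, -2.9]
grip_width: 0.0173
[0.50266194 0.07559721 0.1726128 ] [-0.4291127   0.36238187 -2.89895124] [0.1806143  0.24233812 0.00932318]
```

```bash
for i in 1; do python3 -m inch '[[-0.001,0,0,0,0.01],[0,0,0,0,0.01],[0,0,0,0,0.01]]'; done; python3 -c "
from h import *
s=observe();print(s['position'],s['ft_force'],s['torque'])"
```

```text
t: 16.05
position: [0.5024, 0.0756, 0.1734]
tool_rot: [[-0.001, 0.365, 0.931], [-0.0, 0.931, -0.365], [-1.0, -0.0, -0.001]]
ft_force: [-1.2, 0.2, -5.6]
grip_width: 0.0171
[0.50237323 0.07562901 0.17343985] [-1.18731848  0.18541055 -5.61537757] [0.29810077 0.50866155 0.04447119]
```

```bash
python3 -m inch '[[0.001,0,0,0,0.01],[0.001,0,0,0,0.01],[0,0,0,0,0.01],[0,0,0,0,0.01]]'; python3 -m inch '[[0,-0.00628,0.00016,-0.0524,0.01],[0,-0.00628,0.00016,-0.0524,0.01],[0,-0.00628,0.00016,-0.0524,0.01],[0,0,0,0,0.01]]'; python3 -m inch '[[0,-0.00628,0.00016,-0.0524,0.01],[0,-0.00628,0.00016,-0.0524,0.01],[0,0,0,0,0.01]]';python3 -c "
from h import *
s=observe();R=s['tool_rot'];p=s['position'];print(p,s['ft_force'],s['torque'],R.T@s['ft_force'],np.degrees(np.arctan2(R[1,2],R[0,2])),np.hypot(p[0]-.6142,p[1]-.0313),np.degrees(np.arctan2(.0313-p[1],.6142-p[0])))"
```

```text
t: 16.45
position: [0.5033, 0.0756, 0.172]
tool_rot: [[0.001, 0.365, 0.931], [0.0, 0.931, -0.365], [-1.0, 0.0, 0.001]]
ft_force: [0.5, -0.3, -1.8]
grip_width: 0.0173
t: 16.85
position: [0.4975, 0.0566, 0.1717]
tool_rot: [[0.0, 0.216, 0.976], [-0.001, 0.976, -0.216], [-1.0, -0.001, 0.0]]
ft_force: [0.4, -0.9, -2.7]
grip_width: 0.0174
t: 17.15
position: [0.4954, 0.0446, 0.1717]
tool_rot: [[0.0, 0.113, 0.994], [-0.0, 0.994, -0.113], [-1.0, -0.0, 0.0]]
ft_force: [-0.0, 0.2, -3.1]
grip_width: 0.0174
[0.49541317 0.04463026 0.17172405] [-0.00757741  0.2104306  -3.06910989] [0.02284685 0.16563143 0.00062052] [ 3.06903834  0.20922707 -0.03164898] -6.511115719050016 0.11953245272028025 -6.402943976226814
```

```bash
cat > st.py <<'E'
from h import *
s=observe();R=s['tool_rot'];p=s['position'];a=np.degrees(np.arctan2(R[1,2],R[0,2]));ap=np.degrees(np.arctan2(.0313-p[1],.6142-p[0]))
print("z",p[2].round(4),"rim",((p[2]-.1728)*1e3+22).round(1),"Ftool",(R.T@s['ft_force']).round(1),"Tq",s['torque'].round(2),"ang past ptr",(a+21.5).round(2),(ap+21.5).round(2),"r",np.hypot(p[0]-.6142,p[1]-.0313).round(4),"t",s['t'],"q7",s['joints'][6].round(1))
E
python3 -m inch '[[-0.0002,-0.00419,0.00007,-0.0349,0.01],[-0.0003,-0.00419,0.00007,-0.0349,0.01],[-0.00045,-0.00419,0.00007,-0.0349,0.01],[0,0,0,0,0.01]]'; python3 st.py; python3 -m inch '[[-0.00045,-0.00419,0.00007,-0.0349,0.01],[-0.00045,-0.00419,0.00007,-0.0349,0.01],[-0.00045,-0.00419,0.00007,-0.0349,0.01],[0,0,0,0,0.01]]'; python3 st.py
```

```text
t: 17.55
position: [0.4946, 0.0327, 0.1727]
tool_rot: [[-0.0, 0.009, 1.0], [0.0, 1.0, -0.009], [-1.0, 0.0, -0.0]]
ft_force: [0.5, -0.5, -3.2]
grip_width: 0.0172
z 0.1727 rim 21.9 Ftool [ 3.2 -0.5  0.5] Tq [ 0.03  0.22 -0.03] ang past ptr 20.98 20.82 r 0.1196 t 17.55 q7 58.9
t: 17.95
position: [0.4948, 0.0204, 0.1737]
tool_rot: [[-0.001, -0.096, 0.995], [0.0, 0.995, 0.096], [-1.0, 0.0, -0.001]]
ft_force: [-0.8, 0.8, -5.7]
grip_width: 0.0176
z 0.1737 rim 22.9 Ftool [ 5.7  0.9 -0.7] Tq [0.1  0.27 0.02] ang past ptr 26.98 26.73 r 0.1199 t 17.95 q7 65.7
```

```bash
python3 -m inch '[[-0.0005,-0.00419,0.00007,-0.0349,0.01],[-0.0005,-0.00419,0.00007,-0.0349,0.01],[-0.0005,-0.00419,0.00007,-0.0349,0.01],[0,0,0,0,0.01]]'; python3 st.py; python3 -m inch '[[-0.0005,-0.00419,0.00007,-0.0349,0.01],[-0.0005,-0.00419,0.00007,-0.0349,0.01],[-0.0005,-0.00419,0.00007,-0.0349,0.01],[0,0,0,0,0.01]]'; python3 st.py
```

```text
t: 18.35
position: [0.4967, 0.0077, 0.1752]
tool_rot: [[-0.001, -0.199, 0.98], [0.0, 0.98, 0.199], [-1.0, 0.0, -0.001]]
ft_force: [0.2, 0.2, -6.9]
grip_width: 0.0171
z 0.1752 rim 24.4 Ftool [6.9 0.1 0.2] Tq [ 0.01  0.18 -0.09] ang past ptr 32.96 32.84 r 0.1198 t 18.35 q7 72.5
t: 18.75
position: [0.5, -0.0046, 0.1767]
tool_rot: [[-0.001, -0.3, 0.954], [0.0, 0.954, 0.3], [-1.0, 0.0, -0.001]]
ft_force: [1.3, 0.2, -7.3]
grip_width: 0.0175
z 0.1767 rim 25.9 Ftool [ 7.3 -0.2  1.3] Tq [-0.09  0.12 -0.19] ang past ptr 38.94 38.94 r 0.1197 t 18.75 q7 79.2
```

```bash
python3 -m inch '[[-0.0005,-0.00419,0.00007,-0.0349,0.01],[-0.0003,-0.00419,0.00007,-0.0349,0.01],[-0.0002,-0.00419,0.00007,-0.0349,0.01],[0,0,0,0,0.01]]'; python3 st.py; python3 -m inch '[[0,-0.00419,0.00007,-0.0349,0.01],[0,-0.00419,0.00007,-0.0349,0.01],[0,0,0,0,0.01]]'; python3 st.py; python3 -m inch '[[0,-0.00419,0.00007,-0.0349,0.01],[0,-0.00419,0.00007,-0.0349,0.01],[0,0,0,0,0.01]]'; python3 st.py
```

```text
t: 19.15
position: [0.5045, -0.0168, 0.1777]
tool_rot: [[-0.0, -0.398, 0.917], [-0.001, 0.917, 0.398], [-1.0, -0.0, -0.001]]
ft_force: [0.7, -1.9, -7.5]
grip_width: 0.0175
z 0.1777 rim 26.9 Ftool [ 7.5 -2.  -0.2] Tq [-0.41  0.11 -0.1 ] ang past ptr 44.94 45.16 r 0.1197 t 19.15 q7 85.9
t: 19.45
position: [0.508, -0.0241, 0.1778]
tool_rot: [[-0.0, -0.461, 0.887], [-0.0, 0.887, 0.461], [-1.0, -0.0, -0.001]]
ft_force: [0.8, -0.1, -7.8]
grip_width: 0.0173
z 0.1778 rim 27.0 Ftool [ 7.8 -0.5  0.6] Tq [-0.43  0.09 -0.13] ang past ptr 48.96 49.08 r 0.1198 t 19.45 q7 90.2
t: 19.75
position: [0.5121, -0.0313, 0.1778]
tool_rot: [[-0.0, -0.522, 0.853], [-0.0, 0.853, 0.522], [-1.0, -0.0, -0.001]]
ft_force: [-0.1, -1.1, -8.2]
grip_width: 0.0179
z 0.1778 rim 27.0 Ftool [ 8.2 -0.8 -0.6] Tq [-0.37  0.13 -0.08] ang past ptr 52.97 53.02 r 0.1198 t 19.75 q7 94.5
```

```bash
python3 -m inch '[[0,-0.00419,0.00007,-0.0349,0.01],[0,-0.00419,0.00007,-0.0349,0.01],[0,0,0,0,0.01]]'; python3 st.py; python3 -m inch '[[0,-0.00419,0.00007,-0.0349,0.01],[0,0,0,0,0.01]]'; python3 st.py; python3 -m inch '[[0,-0.00209,0.00002,-0.0175,0.01],[0,-0.00209,0.00002,-0.0175,0.01],[0,0,0,0,0.01]]'; python3 st.py
```

```text
t: 20.05
position: [0.5166, -0.0385, 0.1777]
tool_rot: [[-0.001, -0.581, 0.814], [-0.001, 0.814, 0.581], [-1.0, -0.0, -0.001]]
ft_force: [0.5, -1.9, -9.6]
grip_width: 0.0172
z 0.1777 rim 26.9 Ftool [ 9.6 -1.8 -0.7] Tq [-0.67  0.16  0.08] ang past ptr 56.99 57.08 r 0.12 t 20.05 q7 98.7
t: 20.25
position: [0.5188, -0.0415, 0.1777]
tool_rot: [[-0.001, -0.609, 0.793], [-0.001, 0.793, 0.609], [-1.0, 0.0, -0.001]]
ft_force: [-1.6, -1.6, -7.5]
grip_width: 0.0175
z 0.1777 rim 26.9 Ftool [ 7.5 -0.2 -2.2] Tq [-0.55  0.52  0.32] ang past ptr 59.04 58.85 r 0.12 t 20.25 q7 100.9
t: 20.55
position: [0.5214, -0.0442, 0.1777]
tool_rot: [[-0.001, -0.638, 0.77], [0.001, 0.77, 0.638], [-1.0, 0.001, -0.001]]
ft_force: [-3.9, 2.7, -9.4]
grip_width: 0.0173
z 0.1777 rim 26.9 Ftool [ 9.4  4.6 -1.3] Tq [0.06 0.98 0.15] ang past ptr 61.13 60.6 r 0.1196 t 20.55 q7 103.0
```

```bash
python3 -m inch '[[0.001,0,0,0,0.01],[0.001,0,0,0,0.01],[0,0,0,0,0.01]]'; python3 st.py; python3 -m inch '[[0.001,0,0,0,0.01],[0.001,0,0,0,0.01],[0,0,0,0,0.01]]'; python3 st.py
```

```text
t: 20.85
position: [0.5219, -0.0442, 0.176]
tool_rot: [[-0.0, -0.638, 0.77], [0.0, 0.77, 0.638], [-1.0, 0.0, 0.0]]
ft_force: [-4.1, 2.1, -7.4]
grip_width: 0.0174
z 0.176 rim 25.2 Ftool [ 7.4  4.2 -1.8] Tq [0.32 0.99 0.21] ang past ptr 61.12 60.79 r 0.1193 t 20.85 q7 102.9
t: 21.15
position: [0.5223, -0.0443, 0.1743]
tool_rot: [[0.001, -0.638, 0.77], [0.0, 0.77, 0.638], [-1.0, -0.0, 0.001]]
ft_force: [-4.2, 2.2, -3.8]
grip_width: 0.0173
z 0.1743 rim 23.5 Ftool [ 3.8  4.4 -1.9] Tq [0.41 0.98 0.31] ang past ptr 61.11 60.94 r 0.119 t 21.15 q7 102.8
```

```bash
python3 -m inch '[[0.001,0,0,0,0.01],[0,0,0,0,0.01]]'; python3 st.py; python3 -m inch '[[0,-0.00209,0.00002,-0.0175,0.01],[0,0,0,0,0.01]]'; python3 st.py;  python3 - <<'E'
from h import *
S=camera("scene");crop(S,320,190,420,290,7,"sco");T=camera("top");crop(T,200,160,320,260,6,"topo")
E
```

```text
t: 21.35
position: [0.5226, -0.0443, 0.1735]
tool_rot: [[0.001, -0.638, 0.77], [0.0, 0.77, 0.638], [-1.0, -0.001, 0.001]]
ft_force: [-4.9, 2.6, -3.4]
grip_width: 0.0172
z 0.1735 rim 22.7 Ftool [ 3.4  5.1 -2.1] Tq [0.55 0.84 0.3 ] ang past ptr 61.11 61.03 r 0.1188 t 21.35 q7 102.7
t: 21.55
position: [0.5236, -0.0456, 0.1733]
tool_rot: [[0.001, -0.651, 0.759], [0.001, 0.759, 0.651], [-1.0, 0.001, 0.001]]
ft_force: [-5.4, 3.5, -3.1]
grip_width: 0.0175
z 0.1733 rim 22.5 Ftool [ 3.2  6.2 -1.9] Tq [0.75 0.88 0.1 ] ang past ptr 62.12 61.82 r 0.1188 t 21.55 q7 103.8
```

View pics/sco.png

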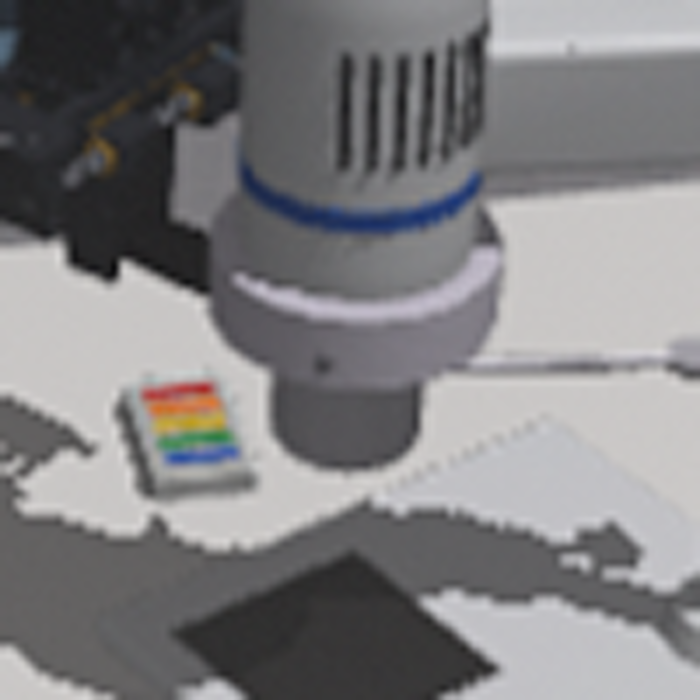

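View pics/topo.png

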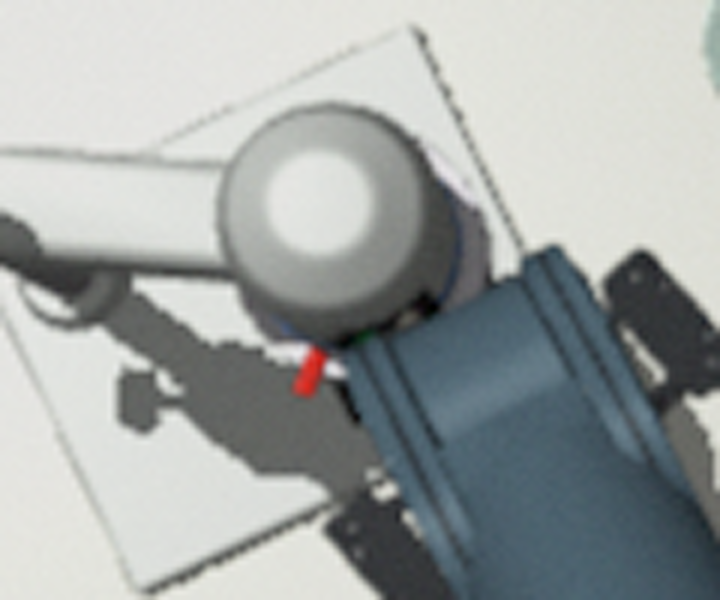

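```bash
python3 -m inch '[[0,-0.00209,0.00002,-0.0175,0.01],[0,0,0,0,0.01]]'; python3 st.py;  python3 -m inch '[[0,-0.00209,0.00002,-0.0175,0.01],[0,0,0,0,0.01]]'; python3 st.py
```

```text
t: 21.85
position: [0.5245, -0.0466, 0.1732]
tool_rot: [[-0.0, -0.664, 0.748], [0.002, 0.748, 0.664], [-1.0, 0.002, 0.001]]
ft_force: [-6.1, 5.1, -3.5]
grip_width: 0.0172
z 0.1732 rim 22.4 Ftool [ 3.5  7.8 -1.2] Tq [ 1.02  1.14 -0.17] ang past ptr 63.11 62.47 r 0.1188 t 21.85 q7 104.8
t: 22.05
position: [0.5251, -0.0473, 0.173]
tool_rot: [[-0.002, -0.677, 0.736], [0.003, 0.736, 0.677], [-1.0, 0.004, 0.001]]
ft_force: [-8.2, 7.4, -3.1]
grip_width: 0.0172
z 0.173 rim 22.2 Ftool [ 3.2 11.  -1. ] Tq [ 1.43  1.59 -0.38] ang past ptr 64.1 62.92 r 0.1187 t 22.05 q7 105.8
```

```bash
python3 -m inch '[[0,-0.002,0,0,0.01],[0,0,0,0,0.01]]'; python3 st.py; python3 -c "
from h import *
w=camera('wrist');cv2.imwrite('pics/w3.png',w['img'])"
```

```text
t: 22.25
position: [0.5255, -0.0476, 0.1728]
tool_rot: [[-0.004, -0.677, 0.736], [0.004, 0.736, 0.677], [-1.0, 0.006, -0.0]]
ft_force: [-11.7, 8.9, -1.1]
grip_width: 0.0176
z 0.1728 rim 22.0 Ftool [ 1.2 14.5 -2.6] Tq [ 1.96  2.12 -0.28] ang past ptr 64.15 63.14 r 0.1187 t 22.25 q7 105.9
```

View pics/w3.png

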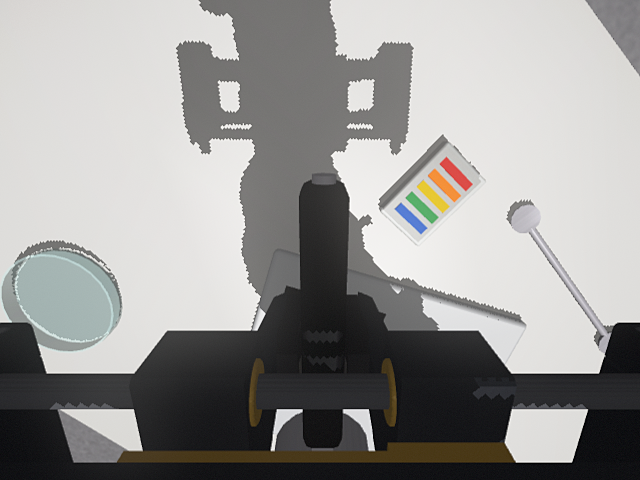

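```bash
python3 -m inch '[[0,0.002,0,0.005,0.01],[0,0.002,0,0.005,0.01],[0,0.002,0,0.005,0.01],[0,0,0,0,0.01],[0,0,0,0,0.01]]'; python3 st.py
```

```text
t: 22.8
position: [0.5243, -0.0465, 0.1734]
tool_rot: [[0.002, -0.665, 0.747], [0.0, 0.747, 0.665], [-1.0, -0.001, 0.001]]
ft_force: [-2.3, 1.5, -4.1]
grip_width: 0.0174
z 0.1734 rim 22.6 Ftool [ 4.1  2.6 -0.8] Tq [ 0.48  0.32 -0.19] ang past ptr 63.21 62.36 r 0.1189 t 22.8 q7 104.7
```

```bash
python3 -m inch '[[0.0008,0.0005,0,0,0.01],[0,0,0,0,0.01],[0,0,0,0,0.01]]'; python3 st.py; python3 -m inch '[[0,0,0,0,0.02],[0,0,0,0,0.025],[0,0,0,0,0.03],[0,0,0,0,0.035],[0,0,0,0,0.04],[0,0,0,0,0.04]]'; python3 st.py;  python3 - <<'E'
from h import *
S=camera("scene");crop(S,320,190,420,290,7,"scp");w=camera('wrist');cv2.imwrite('pics/w4.png',w['img'])
E
```

```text
t: 23.1
position: [0.5242, -0.0462, 0.1726]
tool_rot: [[0.002, -0.665, 0.746], [0.0, 0.746, 0.665], [-1.0, -0.001, 0.002]]
ft_force: [1.3, 1.3, -3.0]
grip_width: 0.0173
z 0.1726 rim 21.8 Ftool [3.  0.1 1.9] Tq [ 0.33 -0.29 -0.31] ang past ptr 63.21 62.22 r 0.1188 t 23.1 q7 104.6
t: 23.7
position: [0.5231, -0.0461, 0.1722]
tool_rot: [[-0.0, -0.666, 0.746], [-0.0, 0.746, 0.666], [-1.0, -0.0, -0.0]]
ft_force: [-0.1, 0.2, -0.5]
grip_width: 0.0399
z 0.1722 rim 21.4 Ftool [0.5 0.3 0.1] Tq [ 0.12 -0.15 -0.02] ang past ptr 63.25 61.85 r 0.1196 t 23.7 q7 104.7
```

View pics/scp.png

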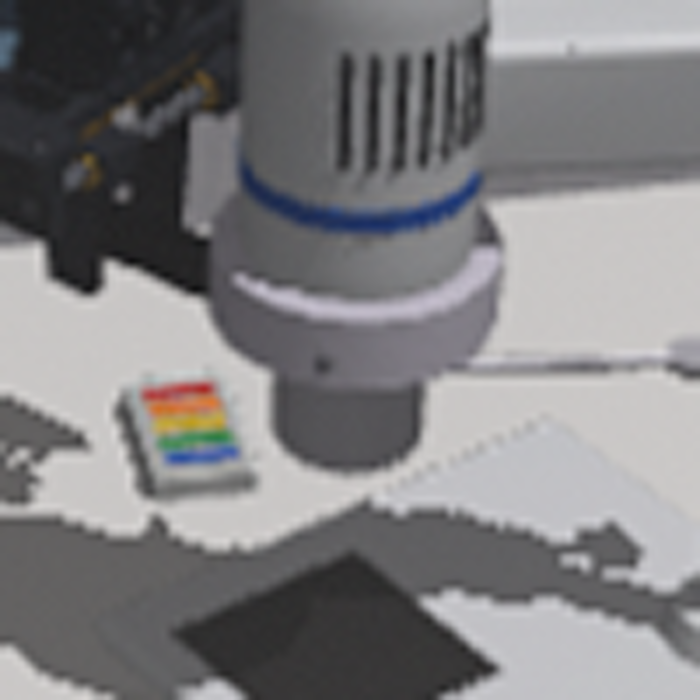

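View pics/w4.png

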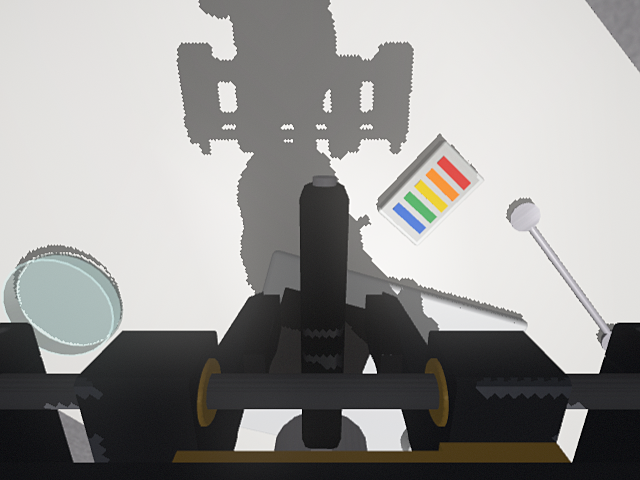

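```bash
python3 -m inch '[[0,0,-0.005,0,0.06],[0,0,-0.01,0,0.06],[0,0,-0.015,0,0.06],[0,0,-0.015,0,0.06],[0,0,-0.015,0,0.06],[0,0,-0.015,0,0.06],[0,0,-0.015,0,0.06],[0,0,-0.01,0,0.06],[0,0,-0.005,0,0.06],[0,0,0,0,0.06]]'; python3 st.py;  python3 -m inch '[[-0.01,0,0,0,0.06],[-0.02,0,0,0,0.06],[-0.02,0,0,0,0.06],[-0.02,0,0,0,0.06],[-0.02,0,0,0,0.06],[-0.01,0,0,0,0.06],[0,0,0,0,0.06]]';python3 - <<'E'
from h import *
S=camera("scene");cv2.imwrite("pics/sq.png",S["img"]);w=camera('wrist');cv2.imwrite('pics/w5.png',w['img']);T=camera('top');cv2.imwrite('pics/tq.png',T['img'])
import pickle;pickle.dump((T,S,w),open("c5.pkl","wb"))
E
```

```text
t: 24.8
position: [0.4443, -0.1166, 0.1722]
tool_rot: [[-0.0, -0.665, 0.747], [-0.0, 0.747, 0.665], [-1.0, -0.0, -0.0]]
ft_force: [-0.1, -0.8, 0.5]
grip_width: 0.0599
z 0.1722 rim 21.4 Ftool [-0.5 -0.5 -0.6] Tq [ 0.11 -0.09  0.01] ang past ptr 63.18 62.54 r 0.2253 t 24.8 q7 114.1
t: 25.5
position: [0.4459, -0.1157, 0.2736]
tool_rot: [[0.003, -0.666, 0.746], [-0.001, 0.746, 0.666], [-1.0, -0.002, 0.001]]
ft_force: [-0.7, 0.4, 0.0]
grip_width: 0.0601
```

View pics/sq.png

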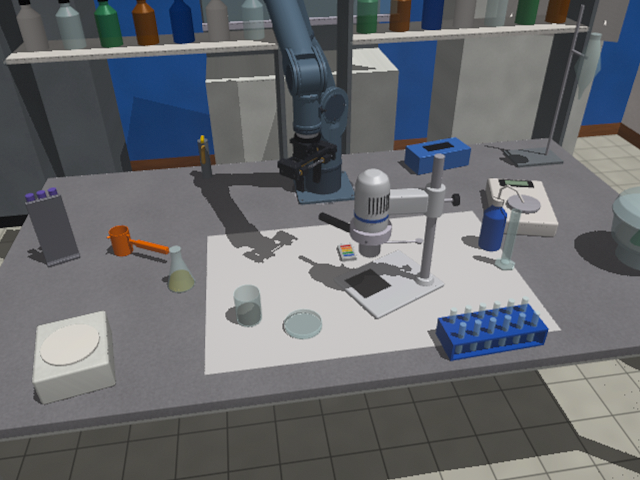

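View pics/w5.png

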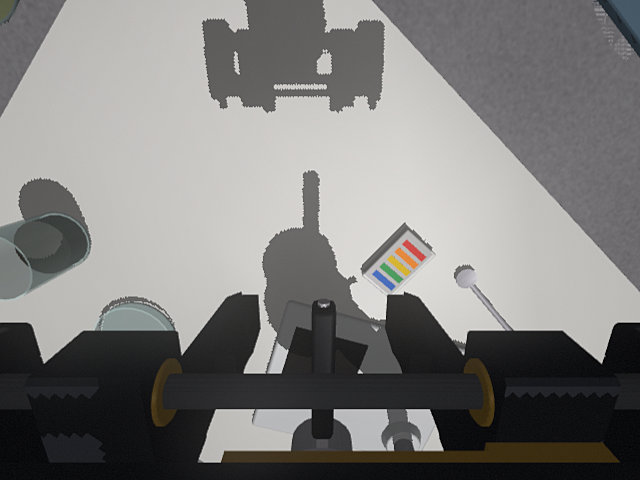

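View pics/tq.png

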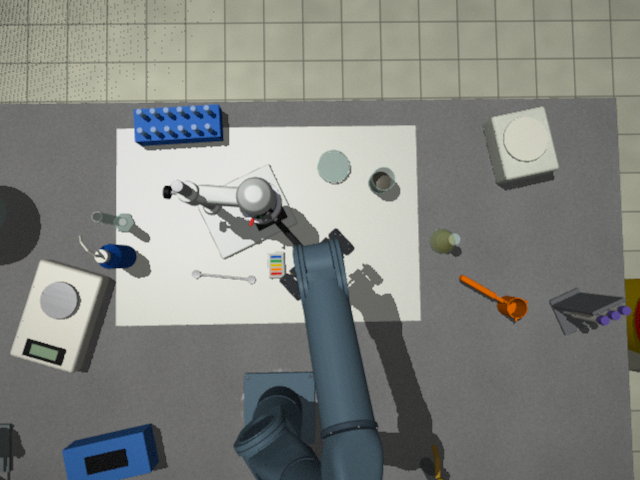

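```bash
python3 - <<'E'
from h import *
import pickle
from scipy.optimize import least_squares
T,S,w=pickle.load(open("c5.pkl","rb"))
for n,c in(("scene",S),("wrist",w),("top",T)):
    W=cloud(c).reshape(-1,3);I=c["img"].reshape(-1,3)
    d=np.array([-.742,-.670]); a=(W[:,:2]-[.6142,.0313])@d; b=(W[:,:2]-[.6142,.0313])@np.array([.67,-.742])
    m=(I.max(1)<75)&(a>.07)&(a<.19)&(abs(b)<.02)&(W[:,2]>.165)&(W[:,2]<.2)
    print(n,m.sum())
    if m.sum()<15: continue
    A=a[m]
    for lo,hi in((.07,.1),(.1,.13),(.13,.16),(.16,.19)):
        k=m&(a>lo)&(a<hi)
        if k.sum()>4: 
            t=k&(W[:,2]>np.percentile(W[k][:,2],60))
            print(lo,k.sum(),np.percentile(W[k][:,2],[10,50,90]).round(4),"b",b[k].mean().round(4))
    k=np.polyfit(a[m],b[m],1); print("dir",(np.degrees(np.arctan2(d[1],d[0]))%360)-np.degrees(np.arctan(k[0])),"y-offset at 140", np.polyval(k,.14), "amax",A.max())
W=cloud(S).reshape(-1,3);c0=[.6142,.0313]
d=np.hypot(W[:,0]-c0[0],W[:,1]-c0[1])
for z0,z1 in((.135,.16),(.16,.18)):
    P=W[(W[:,2]>z0)&(W[:,2]<z1)&(abs(d-.031)<.01)&(W[:,0]>.6)]
    f=lambda p: np.hypot(P[:,0]-p[0],P[:,1]-p[1])-.031
    o=least_squares(f,c0,loss='soft_l1',f_scale=.001);print("cup",o.x,len(P))
k=(d<.04)&(W[:,2]>.1)&(W[:,2]<.2); print("lowest z",np.percentile(W[k][:,2],[0,2,5]))
E
```

```text
scene 247
0.07 72 [0.1748 0.1859 0.1913] b 0.0052
0.1 68 [0.1752 0.1858 0.1915] b 0.0056
0.13 64 [0.1744 0.1866 0.1904] b 0.0044
0.16 43 [0.1731 0.1832 0.1911] b 0.004
dir 223.03658615430194 y-offset at 140 0.004598719607886955 amax 0.18071466094896665
wrist 2178
0.07 525 [0.1878 0.1892 0.19  ] b -0.0027
0.1 14 [0.1856 0.1876 0.1885] b -0.0033
0.13 785 [0.1876 0.1891 0.1899] b -0.0037
0.16 854 [0.1799 0.1886 0.1897] b -0.0041
dir 222.93769188641275 y-offset at 140 -0.0035728131374818707 amax 0.18610825380909568
top 192
0.07 67 [0.1872 0.1907 0.1948] b -0.0021
0.1 66 [0.1876 0.1907 0.1939] b -0.0027
0.13 53 [0.1864 0.1911 0.1943] b -0.0027
0.16 6 [0.1848 0.1889 0.1915] b 0.0017
dir 221.74430385297794 y-offset at 140 -0.0021963025694771896 amax 0.17644792086768832
cup [0.61390601 0.0316861 ] 163
cup [0.61391819 0.03134501] 62
lowest z [0.12528518 0.13248415 0.13417448]
```

```bash
python3 -c "
from h import *
print(observe()['ft_force']); print(hand_in())"
```

```text
[ 0.46181309 -0.14473329 -0.05041956]
the job is handed in; nothing more can be done
None
```

The cup is locked in the mixer, released and handed in at about 26 s; no verdict was reported.

**What I did:**
- Gripped the cup by its handle about 118 mm from the axis and carried it in below the paddle.
- Turned the handle under the red pointer, at about 158.5° in the world frame, roughly 12° anticlockwise of nominal.
- Raised the cup until the rim just touched the seal, backed off 1.5 mm, then swung it anticlockwise over the hump.
- Lowered it into the notches and felt the stop: the side force climbed to 14.5 N while the handle barely moved.
- Eased that load to nearly zero, opened the fingers and withdrew along the handle.

**Last checks:**

| Check | Measured | Expected |
|---|---|---|
| Height of handle top | 189 to 191 mm along its length, level | 190.5 mm |
| Cup axis to collar axis | within about 0.5 mm | within 4 mm |
| Handle direction | 222 to 223° | 222.5° (pointer plus 64°) |
| Grip point y in the mount frame | about -0.044 m | -0.052 to 0.024 m |
| Wrist force after withdrawing | about 0 N | 0 N |

**Disagreements and limits:**
- The seal touched about 1 mm higher than my rim estimate, so I used the touch as the height reference.
- The side force began to rise about 3° before the expected stop, but the cup's final position agreed with the 64°.
- The cameras disagreed by a few millimetres on the handle's sideways position.
- I checked the bystanders only by eye in the last pictures; none looks moved.

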